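Turn the parts cup over on the inspection plate and leave a heap of nuts

TASK

Take the blue cup of brass nuts out of its cradle, turn it over onto the white inspection plate so that it stands flat, mouth down, inside the black ring with all six nuts trapped under it, without pressing hard. Then lift the cup straight up so that the nuts stay as one heap inside the ring, stand the cup mouth down in the middle of the green disc and let go. Leave the jar, the specimen and the loupe where they are.

Things in the scene. Friction and masses are not known exactly. Their poses are not given: they have to be found in the camera images.
- cup_center (a point): Blue smooth rigid parts cup, open at one end: straight, round, 76 mm long, 62 mm outside diameter, wall 3 mm, bottom 4 mm, about 60 g, with six loose nuts in it. This point is its centre, on the axis half-way along. Own x runs along the axis from the closed bottom (38 mm behind) out of the mouth (38 mm ahead). It starts lying level in the cradle, own z up, axis 47 mm above the bench.
- cup_rim (a point): Centre of the cup's open mouth, in the plane of the rim, 38 mm from the cup's centre along own x. When the cup stands mouth down, this point is level with the surface and own x points straight down. The nuts stay in while the mouth is level and begin to slide out when it dips some 20 to 35 degrees below level; inside the overturned cup they may stand in a leaning column, and one may catch under the rim.
- plate_top (a point): White square inspection plate, 160 x 160 mm and 8 mm thick, fixed to the bench, with a black ring of 122 mm diameter marked around its middle. This point is at the centre of the ring, on the plate's upper face; z is up.
- coaster_top (a point): Round green parking disc, 90 mm in diameter and 6 mm thick, fixed to the bench. This point is at the centre of its upper face.
- cradle: Fixed aluminium cradle, 70 x 50 mm, 20 mm high, in which the cup starts. Origin at the centre of its underside, x along the lying cup towards its mouth. Two rubber rods along x (10 mm thick, 28 mm apart, tops 20 mm above the bench) carry the cup from below; its sides and ends are free.
- jar_center (a point): Amber glass jar with a white cap, 44 mm in diameter, 65 mm high, standing; this point is its centre. A bystander.
- specimen_center (a point): Dark red round resin-mounted specimen, 32 mm in diameter, 22 mm high, steel face up; this point is its centre. A bystander.
- loupe_center (a point): Black eye loupe, 41 mm in diameter, 26 mm high, standing; this point is its centre. A bystander.
- nut1_center (a point): Brass square nut 1 of the six (all alike): 14 x 14 mm, 8 mm thick, 10 g; this point is its centre, z along its bore. It starts inside the cup.
- nut2_center (a point): Brass square nut 2 of the six (all alike): 14 x 14 mm, 8 mm thick, 10 g; this point is its centre, z along its bore. It starts inside the cup.
- nut3_center (a point): Brass square nut 3 of the six (all alike): 14 x 14 mm, 8 mm thick, 10 g; this point is its centre, z along its bore. It starts inside the cup.
- nut4_center (a point): Brass square nut 4 of the six (all alike): 14 x 14 mm, 8 mm thick, 10 g; this point is its centre, z along its bore. It starts inside the cup.
- nut5_center (a point): Brass square nut 5 of the six (all alike): 14 x 14 mm, 8 mm thick, 10 g; this point is its centre, z along its bore. It starts inside the cup.
- nut6_center (a point): Brass square nut 6 of the six (all alike): 14 x 14 mm, 8 mm thick, 10 g; this point is its centre, z along its bore. It starts inside the cup.
Not all that is in view belongs to the job. Of the things that look like the part that bears cup_center, the middle-sized one is meant.

How it is judged (in metres and radians):
On the way, in this order (a step that is already met when the one before it is completed fails the run):
1. the cup stands flat, mouth down, on the plate inside the ring, with all six nuts under it (angle between cup_rim's own x axis and vertical above 3.04 rad and horizontal distance between cup_rim and plate_top below 0.032 m and z of cup_rim in the frame of plate_top below 0.003 m and horizontal distance between each of nut1_center, nut2_center, nut3_center, nut4_center, nut5_center, nut6_center and cup_rim below 0.03 m), for 0.2 s.
2. the cup is lifted straight up: rim 40 mm or more above the plate, mouth down within 15 degrees, within 32 mm of the ring's axis, all nuts out of it and inside the ring (angle between cup_rim's own x axis and vertical above 2.88 rad and horizontal distance between cup_rim and plate_top below 0.032 m and z of cup_rim in the frame of plate_top above 0.04 m and x of each of nut1_center, nut2_center, nut3_center, nut4_center, nut5_center, nut6_center in the frame of cup_rim above 0 m and horizontal distance between each of nut1_center, nut2_center, nut3_center, nut4_center, nut5_center, nut6_center and plate_top below 0.062 m), for 0.05 s.
At the end, for the whole second after the job is handed in: All six nuts lie at rest on the plate, their centres within 62 mm of the ring's centre; the cup stands at rest, mouth down and flat (within 6 degrees), on the green disc, its axis within 20 mm of the disc's centre; it is let go (horizontal distance between each of nut1_center, nut2_center, nut3_center, nut4_center, nut5_center, nut6_center and plate_top below 0.062 m and angle between cup_rim's own x axis and vertical above 3.04 rad and horizontal distance between cup_rim and coaster_top below 0.02 m and z of cup_rim in the frame of coaster_top below 0.004 m and linear speed of each of cup, nut1, nut2, nut3, nut4, nut5, nut6 below 0.02 m/s); the robot touches nothing.
It fails at once if the cup is pressed on the plate or on the green disc with more than 60 N (contact force between cup and plate above 60 N or contact force between cup and coaster above 60 N).
It fails at once if the jar, the specimen or the loupe is moved by more than 15 mm (distance of any of jar_center, specimen_center, loupe_center from where it was at the start of the episode above 0.015 m).
It also fails if it takes over 64 s, if anything falls off the work surface, if the arm or the gripper's body presses on something with over 40 N, if the wrist force passes 120 N, or if a joint passes its speed limit or range.

ROBOT

A 6-joint arm with a two-finger parallel gripper is mounted at the origin on the work surface. World frame = base frame: x ahead of the robot, y to its left, z up, the work surface at z = 0. Lengths are in mm, angles in degrees, forces in N, time in s.
With the tool pointing down it reaches from about 375 to 900 mm from the base axis. Payload 3.1 kg.
Tool frame: the origin (TCP) lies on the front face of the gripper's body, between the roots of the fingers; the fingertips stand 70 mm ahead of it and the grasp point (between the pads) lies 51 mm ahead of it (robot.nose_length is the x of the fingertips in the tool frame, in mm); x points along the fingers, z is the direction in which the jaws open and shut, and the axes are right-handed (so a half turn about x gives the same grasp; the last joint's range is limited). The gripper opens to 87 mm and grips with 3 to 60 N. Pads are 19 mm wide; open, the fingers measure 117 mm over their backs; the gripper's body (75 mm by 190 mm) begins 51 mm behind the grasp point.
Start: joints at [54.746, 30.224, 82.088, -0, 67.689, -10.227], TCP at [264.36, 566.314, 292.248] pointing down, gripper open.
Joint ranges: [-176.69, 176.69], [-43.24, 126.21], [12.49, 139.97], [-82, 262], [0, 151.66], [-163.58, 163.58]. Speed limits (degrees/s): [159.86, 159.86, 180, 180, 180, 180].

INTERFACE

Orientations are given as a 3x3 rotation matrix whose columns are the frame's x, y, z axes.
In Python, from station import robot, imaging gives the robot as it stands.
- The arm moves only by the tool carry_out, never from a script. Its argument "series" is a list of rows, each an object with "xyz": the shift along the world's x, y, z in cm, a list of three; "roll": the turn about the world's z in rad. A call has exactly 10 rows; each row shifts and turns the pose as measured when the row begins; what a row does not reach is not made up. A row lasts 1/8 s, in which the tool goes at most 62.5 mm and 10.7 degrees, less where a joint would pass 70% of its speed; a pose out of reach is approached as far as the arm can. A call with a gripper value outside its range is refused whole. "fingers" is the opening, from 0 (shut) to 1 (fully open), set as the call begins (left out, the last holds). The fingers move at their own pace and stop on an object; "force" is the grip in N (left out, the last holds). Time passes only in rows, so rows that do not move let the fingers close, or fill a call up. It gives the time, the measured TCP pose, the force and the opening at its end, in the units of the state.
- robot.state(): the state, without advancing time (a new reading comes with each control period).
- imaging.get_image(name): name is "scene" or "side" or "wrist"; returns the picture (384x512x3 uint8, red, green, blue); there is no depth.
- imaging.camera_info(name): a dict with "fx", "fy", "cx", "cy" (pixels), "R" (3x3) and "t" (3): a world point X has camera coordinates R X + t. Camera axes: x right, y down, z forward; pixel columns grow to the right and rows downward; lengths in mm; the calibration is good to about 2 mm. A picture is of the moment at which its call begins: read the wrist's pose just before it. camera_info takes no time and is no camera call; for the wrist camera it gives the pose at the moment of the call.
- robot.job_done(): hands the job in, once; it reports no verdict.
The state is a dict: "time_s": time; "joint_pos": joint angles; "dq": joint speeds; "effort": joint torques, N m; "tcp_pos": TCP position; "tool_rot": TCP orientation; "contact_force": force on the tool from outside, world axes, zero at the start; "ft_torque": the same for the moment, N m; "grip_width": finger opening in mm.
Only numpy, scipy, OpenCV 4.12 (cv2) and the standard library are available. Lean on these libraries where they do the work, as an engineer would, in place of code of your own. Each camera call takes 0.05 s, during which the arm holds its last target.

## Working session

There is one attempt and no reset: what is moved stays moved. The work goes in short steps, Python scripts to look and compute and a tool call to move; the robot and the scene stay as the last step left them, time stands still between calls to the robot, and variables do not carry over. Pictures are saved under pics/ and viewed, and the job is handed in when it is done.

Besides the shell and the picture viewer there is one more tool, called after "Call:" by a JSON object that holds its "api" and its "payload", one argument or row to a line. carry_out: Moves the arm, as the interface text tells. Its arguments: {"type":"object","properties":{"series":{"type":"array","items":{"type":"object","properties":{"xyz":{"type":"array","items":{"type":"number"}},"roll":{"type":"number"}}}},"fingers":{"type":"number"},"force":{"type":"number"}},"required":["series"]}

```bash
mkdir -p pics; cat > h.py <<'E'
from station import robot, imaging
import cv2, numpy as np
def snap(n,f):
    im=imaging.get_image(n); cv2.imwrite('pics/'+f+'.png',cv2.cvtColor(im,cv2.COLOR_RGB2BGR)); return im
def ray(ci,u,v,z):
    R=np.array(ci['R']);t=np.array(ci['t']);C=-R.T@t
    d=R.T@np.array([(u-ci['cx'])/ci['fx'],(v-ci['cy'])/ci['fy'],1.]);return C+d*(z-C[2])/d[2]
def proj(ci,X):
    p=np.array(ci['R'])@np.array(X,float)+np.array(ci['t']);return np.array([ci['fx']*p[0]/p[2]+ci['cx'],ci['fy']*p[1]/p[2]+ci['cy']])
E
python3 - <<'E'
from h import *
for n in('scene','side','wrist'):
    snap(n,n+'0'); print(n,imaging.camera_info(n))
print(robot.state())
E
```

```text
scene {'fx': 356.588475846586, 'fy': 356.588475846586, 'cx': 254.52632678678424, 'cy': 193.00800786459104, 'R': array([[-0.08605194,  0.9960319 ,  0.02270517],
       [ 0.55507744,  0.06685581, -0.82910755],
       [-0.82733554, -0.05874318, -0.55862791]]), 't': array([  16.13108951, -281.87308726, 1388.21502823])}
side {'fx': 405.88489715842815, 'fy': 405.88489715842815, 'cx': 261.8897185137876, 'cy': 192.32916570676616, 'R': array([[-0.98429466, -0.17645462, -0.00527224],
       [-0.0813762 ,  0.48002884, -0.87347022],
       [ 0.15665868, -0.85932303, -0.48684903]]), 't': array([626.24698906,  93.87641486, 808.82126049])}
wrist {'fx': 329.06598813679665, 'fy': 329.06598813679665, 'cx': 255.50848092364524, 'cy': 192.00119704825255, 'R': array([[ 0.42316476,  0.90605003, -0.00222003],
       [ 0.86381049, -0.40269521,  0.30276724],
       [ 0.27342827, -0.13003811, -0.95306194]]), 't': array([-623.49347721,  -36.96906187,  393.27231198])}
{'time_s': 0.15, 'joint_pos': array([ 5.47471567e+01,  3.02669779e+01,  8.21393041e+01,  1.09359316e-03,
        6.76887763e+01, -1.02270708e+01]), 'dq': array([ 0.00661535, -0.12976738, -0.28490287,  0.05287262,  0.08816608,
       -0.02210142]), 'effort': array([ 5.69613021e-04, -4.40434563e+01, -1.76841831e+01,  6.33188942e-02,
        5.52698050e-02, -9.27950009e-05]), 'tcp_pos': array([264.09960375, 565.97261703, 291.49489722]), 'tool_rot': array([[-9.72017346e-04, -9.06114372e-01,  4.23031677e-01],
       [-1.34463487e-03,  4.23032679e-01,  9.06113428e-01],
       [-9.99998624e-01,  3.11934824e-04, -1.62958809e-03]]), 'contact_force': array([-0.3018058 , -0.1394142 ,  0.88098289]), 'ft_torque': array([ 0.01287744, -0.01571482, -0.00841257]), 'grip_width': 86.94600832000322}
```

View pics/scene0.png

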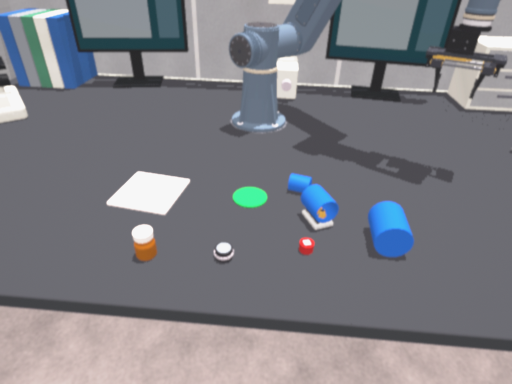

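View pics/side0.png

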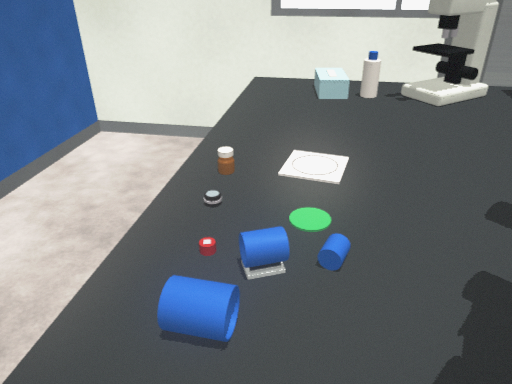

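View pics/wrist0.png

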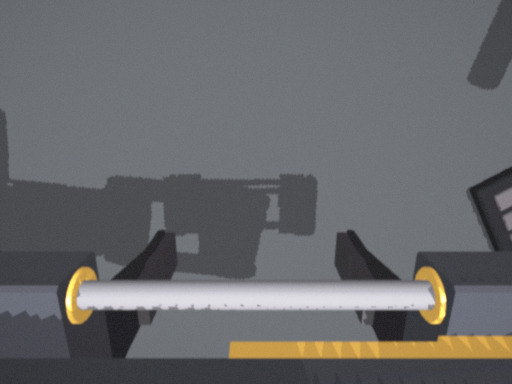

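```bash
python3 - <<'E'
from h import *
a=cv2.imread('pics/scene0.png');b=cv2.imread('pics/side0.png')
A=cv2.resize(a[165:245,270:350],None,fx=5,fy=5,interpolation=cv2.INTER_CUBIC)
B=cv2.resize(b[215:295,220:300],None,fx=5,fy=5,interpolation=cv2.INTER_CUBIC)
cv2.imwrite('pics/crop0.png',np.hstack([A,B]))
S=imaging.camera_info('scene');D=imaging.camera_info('side')
def blob(im,mask,box):
    m=np.zeros(mask.shape,np.uint8);x0,y0,x1,y1=box;m[y0:y1,x0:x1]=mask[y0:y1,x0:x1]*255
    c=max(cv2.findContours(m,0,2)[0],key=cv2.contourArea);return c
for n,im,ci,gb,wb,mb in(('scene',a,S,(225,180,275,215),(100,165,200,220),(295,182,345,225)),('side',b,D,(280,200,340,235),(275,145,355,185),(235,222,295,270))):
    f=im.astype(int);B_,G,R=f[...,0],f[...,1],f[...,2]
    c=blob(im,(G>150)&(R<100)&(B_<150),gb);e=cv2.fitEllipse(c);print(n,'disc',e[0],ray(ci,*e[0],6))
    c=blob(im,(G>170)&(R>170)&(B_>170),wb)
    ap=cv2.approxPolyDP(cv2.convexHull(c),6,True)[:,0];
    P=np.array([ray(ci,*p,8)[:2] for p in ap]);print('plate',ap.tolist(),P.round(),P.mean(0))
    c=blob(im,(B_>120)&(R<90)&(G<160)&(B_>G+50),mb);print('cup box',cv2.boundingRect(c),cv2.minAreaRect(c))
E
```

```text
scene disc (249.50399780273438, 196.7089080810547) [532.44327518  16.3281103    6.        ]
plate [[189, 179], [165, 214], [106, 203], [137, 171]] [[ 468. -162.]
 [ 634. -181.]
 [ 606. -341.]
 [ 443. -321.]] [ 537.86332348 -251.13758758]
cup box (295, 182, 44, 40) ((314.25, 199.75001525878906), (52.32590103149414, 26.16295051574707), 45.0)
side disc (309.993896484375, 218.80694580078125) [527.48803706  22.85590875   6.        ]
plate [[278, 172], [293, 150], [348, 157], [338, 183]] [[ 627. -186.]
 [ 604. -337.]
 [ 446. -313.]
 [ 471. -149.]] [ 536.88452681 -246.19019823]
cup box (240, 226, 49, 41) ((263.9054260253906, 245.93243408203125), (35.01698303222656, 49.155296325683594), 80.53767395019531)
```

View pics/crop0.png

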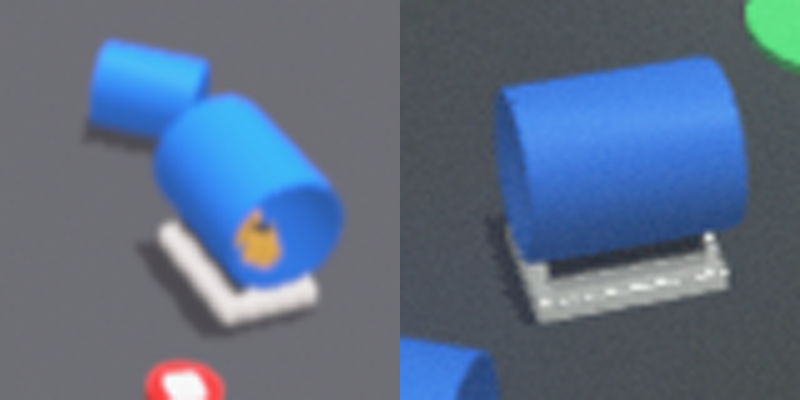

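```bash
cat > fit.py <<'E'
from h import *
from scipy.optimize import minimize
a=cv2.imread('pics/scene0.png').astype(int);b=cv2.imread('pics/side0.png').astype(int)
S=imaging.camera_info('scene');D=imaging.camera_info('side')
def cyl(x,y,yaw,L,r,z):
    u=np.array([np.cos(yaw),np.sin(yaw),0]);v=np.array([-u[1],u[0],0]);t=np.linspace(0,2*np.pi,40)
    return np.array([np.array([x,y,z])+s*L/2*u+r*(np.cos(q)*v+np.sin(q)*np.array([0,0,1])) for s in(-1,1) for q in t])
def sil(ci,P,K=8):
    p=np.array([proj(ci,q) for q in P]);h=cv2.convexHull((p*16*1).astype(np.float32))
    m=np.zeros((384,512),np.uint8);cv2.fillPoly(m,[np.round(h).astype(np.int32)],255,shift=4,lineType=cv2.LINE_AA);return m/255.
def mask(f,box):
    B_,G,R=f[...,0],f[...,1],f[...,2]; m=((B_>R+45)&(B_>G+25)&(R<120))|((R>170)&(B_<100)&(G>100))
    o=np.zeros((384,512));x0,y0,x1,y1=box;o[y0:y1,x0:x1]=m[y0:y1,x0:x1];return cv2.morphologyEx(o,cv2.MORPH_CLOSE,np.ones((7,7)))
def go(ms,p0,L,r,z):
    def cost(p):
        P=cyl(p[0],p[1],p[2],L,r,z);return sum((abs(sil(ci,P)-m)*w).sum() for ci,m,w in ms)
    rr=min((minimize(cost,np.array(p0)+[0,0,dy],method='Nelder-Mead',options=dict(initial_simplex=np.array(p0)+[0,0,dy]+np.array([[0,0,0],[10,0,0],[0,10,0],[0,0,.2]]))) for dy in(-.3,0,.3)),key=lambda r:r.fun)
    return rr.x.round(3),rr.fun
w=np.ones((384,512));w[:193,:314]=0;w1=np.ones((384,512))
m1=mask(a,(285,170,350,226));m2=mask(b,(232,222,297,272))
g=ray(S,319,204,47);p0=[g[0],g[1],0.2]
print(p0,m1.sum(),m2.sum())
print('both',go([(S,m1,w),(D,m2,w1)],p0,76,62/2,47));print('scene',go([(S,m1,w)],p0,76,31,47));print('side',go([(D,m2,w1)],p0,76,31,47))
m3=mask(b,(312,230,355,275));g=ray(D,334,252,20);print('small',g,[go([(D,m3,w1)],[g[0],g[1],y],52,20,20) for y in(.0,1,2)])
for n,u,v,z in(('jar',145,243,32),('spec',307,246,11),('loupe',224,252,13)):print(n,ray(S,u,v,z))
E
python3 fit.py
```

```text
[np.float64(602.5195616982115), np.float64(189.51094875091974), 0.2] 1384.0 1728.0
both (array([5.99655e+02, 1.89301e+02, 4.08000e-01]), np.float64(136.34901960784313))
scene (array([5.95441e+02, 1.88948e+02, 4.32000e-01]), np.float64(36.125490196078424))
side (array([5.99716e+02, 1.89275e+02, 4.05000e-01]), np.float64(66.5843137254902))
small [474.86025624 149.49590231  20.        ] [(array([475.66 , 145.995,   1.254]), np.float64(115.21176470588235)), (array([475.143, 145.643,   1.259]), np.float64(113.54509803921569)), (array([475.251, 148.946,   1.264]), np.float64(114.18039215686275))]
jar [ 766.12591291 -181.13300428   32.        ]
spec [714.17530494 160.75351038  11.        ]
loupe [754.91534655 -16.36305751  13.        ]
```

Call:
{"api": "carry_out", "payload": {
  "series": [
    {"xyz": [3.1, -3.9, -0.7], "roll": 0.085},
    {"xyz": [3.1, -3.9, -0.7], "roll": 0.085},
    {"xyz": [3.1, -3.9, -0.7], "roll": 0.085},
    {"xyz": [3.1, -3.9, -0.7], "roll": 0.085},
    {"xyz": [3.1, -3.9, -0.7], "roll": 0.085},
    {"xyz": [3.1, -3.9, -0.7], "roll": 0.085},
    {"xyz": [3.1, -3.9, -0.7], "roll": 0.085},
    {"xyz": [3.1, -3.9, -0.7], "roll": 0.085},
    {"xyz": [3.1, -3.9, -0.7], "roll": 0.085},
    {"xyz": [3.1, -3.9, -0.7], "roll": 0.085}
  ],
  "fingers": 1
}}

```text
time_s: 1.4
tcp_pos: [579.3, 166.3, 217.7]
tool_rot: [[-0.002, -0.901, -0.435], [0.0, -0.435, 0.901], [-1.0, 0.002, 0.001]]
contact_force: [0.1, 0.9, 1.0]
grip_width: 87.2
```

```bash
python3 - <<'E'
from h import *
ci=imaging.camera_info('wrist');im=snap('wrist','w1')
s=robot.state();print(s['tcp_pos'],s['tool_rot'][:,2])
import math
for x,y,yaw in((598,189,.41),):
    im=cv2.imread('pics/w1.png');u=np.array([math.cos(yaw),math.sin(yaw),0]);v=np.array([-u[1],u[0],0])
    for a,b in((-38,-31),(-38,31),(38,31),(38,-31),(-26,0)):
        p=proj(ci,np.array([x,y,47])+a*u+b*v);print(a,b,p.round());cv2.circle(im,tuple(int(q) for q in p),4,(0,0,255),-1)
    cv2.imwrite('pics/w1b.png',im)
E
```

```text
[584.07553225 161.0428086  217.08944885] [-0.43361833  0.90108448 -0.00468091]
-38 -31 [235. 178.]
-38 31 [310. 181.]
38 31 [302. 262.]
38 -31 [233. 260.]
-26 0 [272. 193.]
```

View pics/w1b.png

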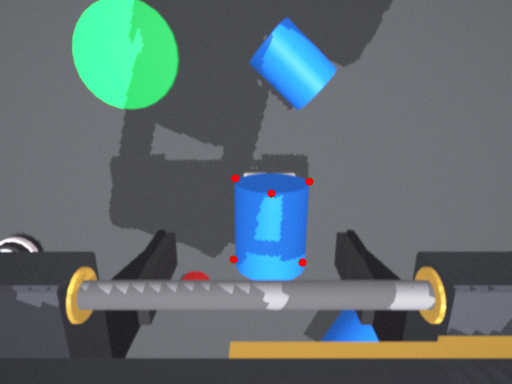

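Call:
{"api": "carry_out", "payload": {
  "series": [
    {"xyz": [-0.6, 0.8, 0], "roll": -0.015},
    {"xyz": [-0.6, 0.8, 0], "roll": -0.015},
    {"xyz": [0, 0, -1.5]},
    {"xyz": [0, 0, -1.5]},
    {"xyz": [0, 0, -1.5]},
    {"xyz": [0, 0, -1.5]},
    {"xyz": [0, 0, -1]},
    {"xyz": [0, 0, 0]},
    {"xyz": [0, 0, 0]},
    {"xyz": [0, 0, 0]}
  ]
}}

```text
invalid input
```

```bash
python3 - <<'E'
from h import *
ci=imaging.camera_info('wrist');im=snap('wrist','w2')
s=robot.state();print(s['tcp_pos'],s['tool_rot'][:,2],s['contact_force'])
E
```

```text
[581.97556053 163.45582224 217.32440878] [-0.42818205  0.90369125 -0.0015037 ] [-0.80854232  2.03135214 -0.61626096]
```

View pics/w2.png

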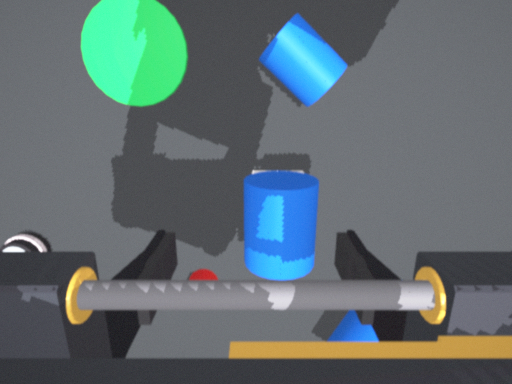

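Call:
{"api": "carry_out", "payload": {
  "series": [
    {"xyz": [-0.5, 0.7, 0], "roll": -0.015},
    {"xyz": [-0.5, 0.7, 0], "roll": -0.015},
    {"xyz": [0, 0, -1.5], "roll": 0},
    {"xyz": [0, 0, -1.5], "roll": 0},
    {"xyz": [0, 0, -1.5], "roll": 0},
    {"xyz": [0, 0, -1.5], "roll": 0},
    {"xyz": [0, 0, -1], "roll": 0},
    {"xyz": [0, 0, 0], "roll": 0},
    {"xyz": [0, 0, 0], "roll": 0},
    {"xyz": [0, 0, 0], "roll": 0}
  ]
}}

```text
time_s: 2.75
tcp_pos: [567.8, 181.4, 141.2]
tool_rot: [[-0.004, -0.916, -0.401], [-0.001, -0.401, 0.916], [-1.0, 0.004, 0.001]]
contact_force: [-0.1, 0.3, -0.2]
grip_width: 86.8
```

```bash
python3 - <<'E'
from h import *
ci=imaging.camera_info('wrist');im=snap('wrist','w3')
s=robot.state();print(s['tcp_pos'],s['tool_rot'][:,2],s['contact_force'])
E
```

```text
[567.91272507 181.42071697 141.31400771] [-4.01424802e-01  9.15891779e-01  6.14005436e-04] [-0.37180261 -0.1576395  -0.0512315 ]
```

View pics/w3.png

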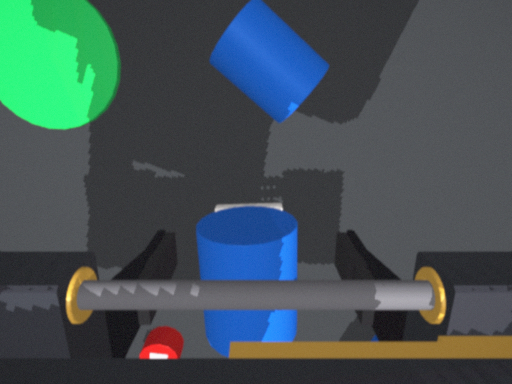

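Call:
{"api": "carry_out", "payload": {
  "series": [
    {"xyz": [0.3, -0.4, 0], "roll": 0},
    {"xyz": [0, 0, -1.2], "roll": 0},
    {"xyz": [0, 0, -1.2], "roll": 0},
    {"xyz": [0, 0, -1], "roll": 0},
    {"xyz": [0, 0, -0.5], "roll": 0},
    {"xyz": [0, 0, 0], "roll": 0},
    {"xyz": [0, 0, 0], "roll": 0},
    {"xyz": [0, 0, 0], "roll": 0},
    {"xyz": [0, 0, 0], "roll": 0},
    {"xyz": [0, 0, 0], "roll": 0}
  ]
}}

```text
time_s: 4.05
tcp_pos: [571.5, 177.2, 100.4]
tool_rot: [[-0.002, -0.916, -0.401], [-0.001, -0.401, 0.916], [-1.0, 0.002, 0.0]]
contact_force: [-0.5, 0.5, 1.0]
grip_width: 86.7
```

Call:
{"api": "carry_out", "payload": {
  "series": [
    {"xyz": [0, 0, 0], "roll": 0},
    {"xyz": [0, 0, 0], "roll": 0},
    {"xyz": [0, 0, 0], "roll": 0},
    {"xyz": [0, 0, 0], "roll": 0},
    {"xyz": [0, 0, 0], "roll": 0},
    {"xyz": [0, 0, 0], "roll": 0},
    {"xyz": [0, 0, 0], "roll": 0},
    {"xyz": [0, 0, 0], "roll": 0},
    {"xyz": [0, 0, 0], "roll": 0},
    {"xyz": [0, 0, 0], "roll": 0}
  ],
  "fingers": 0,
  "force": 8
}}

```text
time_s: 5.3
tcp_pos: [571.7, 177.2, 100.7]
tool_rot: [[-0.001, -0.916, -0.401], [-0.001, -0.401, 0.916], [-1.0, 0.001, -0.0]]
contact_force: [0.8, 0.4, -0.0]
grip_width: 61.4
```

```bash
python3 - <<'E'
from h import *
s=robot.state();print(s['tcp_pos'],s['tool_rot'][:,2],s['contact_force'],s['grip_width'])
a=snap('side','s4');b=snap('scene','c4')
A=cv2.resize(a[200:300,210:330,::-1],None,fx=4,fy=4);B=cv2.resize(b[140:240,260:350,::-1],None,fx=4,fy=4);h=A.shape[0]
cv2.imwrite('pics/s4c.png',np.hstack([A,B])[:, :800])
E
```

```text
[571.71103706 177.16171329 100.66036322] [-4.01362788e-01  9.15919158e-01 -9.21380002e-05] [ 0.84329223  0.38305963 -0.00170872] 61.415356642125836
```

View pics/s4c.png

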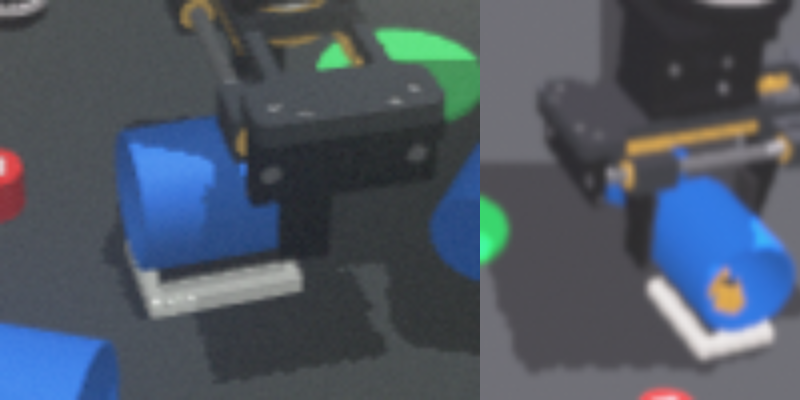

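Call:
{"api": "carry_out", "payload": {
  "series": [
    {"xyz": [0, 0, 0.5], "roll": 0},
    {"xyz": [0, 0, 0.5], "roll": 0},
    {"xyz": [0, 0, 0.3], "roll": 0},
    {"xyz": [0, 0, 0], "roll": 0},
    {"xyz": [0, 0, 0], "roll": 0},
    {"xyz": [0, 0, 0], "roll": 0},
    {"xyz": [0, 0, 0], "roll": 0},
    {"xyz": [0, 0, 0], "roll": 0},
    {"xyz": [0, 0, 0], "roll": 0},
    {"xyz": [0, 0, 0], "roll": 0}
  ]
}}

```text
time_s: 6.65
tcp_pos: [571.2, 177.1, 114.0]
tool_rot: [[-0.003, -0.916, -0.401], [-0.001, -0.401, 0.916], [-1.0, 0.003, 0.0]]
contact_force: [0.3, 0.0, -2.0]
grip_width: 61.2
```

```bash
python3 - <<'E'
from h import *
s=robot.state();print(s['tcp_pos'],s['contact_force'],s['ft_torque'],s['grip_width'])
a=snap('side','s5')
cv2.imwrite('pics/s5c.png',cv2.resize(a[200:300,210:330,::-1],None,fx=5,fy=5))
E
```

```text
[571.21394191 177.10844749 114.0063358 ] [ 0.31797138  0.01024948 -1.95632855] [ 0.01775767  0.02091145 -0.00701074] 61.17945469829091
```

View pics/s5c.png

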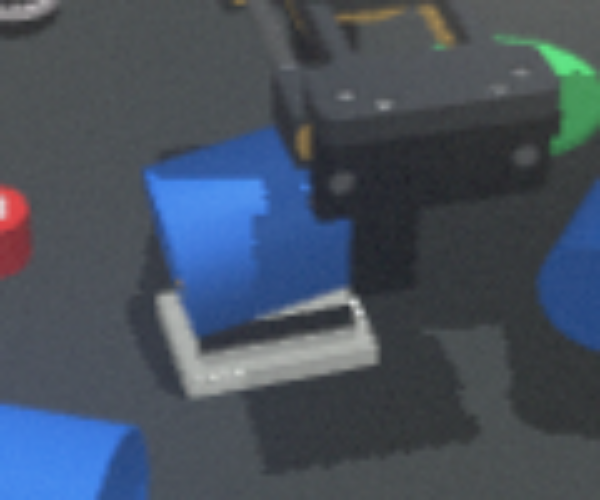

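Call:
{"api": "carry_out", "payload": {
  "series": [
    {"xyz": [0, 0, -0.5], "roll": 0},
    {"xyz": [0, 0, -0.5], "roll": 0},
    {"xyz": [0, 0, -0.4], "roll": 0},
    {"xyz": [0, 0, 0], "roll": 0},
    {"xyz": [0, 0, 0], "roll": 0},
    {"xyz": [0, 0, 0], "roll": 0},
    {"xyz": [0, 0, 0], "roll": 0},
    {"xyz": [0, 0, 0], "roll": 0},
    {"xyz": [0, 0, 0], "roll": 0},
    {"xyz": [0, 0, 0], "roll": 0}
  ]
}}

```text
time_s: 7.95
tcp_pos: [571.0, 176.9, 100.0]
tool_rot: [[-0.003, -0.916, -0.402], [-0.001, -0.402, 0.916], [-1.0, 0.003, 0.0]]
contact_force: [-0.2, 0.8, 1.9]
grip_width: 61.4
```

Call:
{"api": "carry_out", "payload": {
  "series": [
    {"xyz": [0, 0, 0], "roll": 0},
    {"xyz": [0, 0, 0], "roll": 0},
    {"xyz": [0, 0, 0.5], "roll": 0},
    {"xyz": [0, 0, 0.5], "roll": 0},
    {"xyz": [0, 0, 0.4], "roll": 0},
    {"xyz": [0, 0, 0], "roll": 0},
    {"xyz": [0, 0, 0], "roll": 0},
    {"xyz": [0, 0, 0], "roll": 0},
    {"xyz": [0, 0, 0], "roll": 0},
    {"xyz": [0, 0, 0], "roll": 0}
  ],
  "fingers": 0,
  "force": 55
}}

```text
time_s: 9.2
tcp_pos: [570.6, 176.9, 113.7]
tool_rot: [[-0.004, -0.916, -0.402], [-0.001, -0.402, 0.916], [-1.0, 0.005, 0.001]]
contact_force: [0.0, -0.4, -1.8]
grip_width: 59.9
```

```bash
python3 - <<'E'
from h import *
s=robot.state();print(s['tcp_pos'],s['contact_force'],s['ft_torque'],s['grip_width'])
a=snap('side','s6')
cv2.imwrite('pics/s6c.png',cv2.resize(a[200:300,210:330,::-1],None,fx=5,fy=5))
E
```

```text
[570.55994322 176.868437   113.72715871] [ 0.02548133 -0.37723278 -1.75766106] [0.0539555  0.0882239  0.00951502] 59.88983199998982
```

View pics/s6c.png

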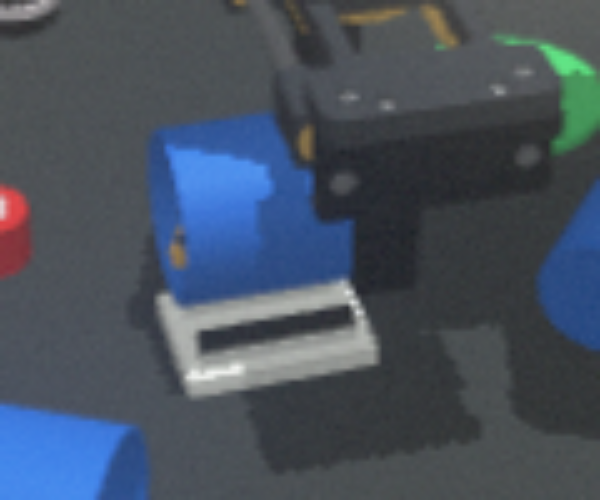

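```bash
python3 - <<'E'
from h import *
s=robot.state();print(s['joint_pos'].round(1),s['tcp_pos'])
E
```

```text
[ 6.500e+00  4.230e+01  9.330e+01 -1.000e-01  4.460e+01 -1.071e+02] [570.54475342 176.89151617 113.71563152]
```

Call:
{"api": "carry_out", "payload": {
  "series": [
    {"xyz": [-0.1, -0.4, 0.3], "roll": 0},
    {"xyz": [-0.2, -0.8, 0.3], "roll": 0},
    {"xyz": [-0.3, -1.2, 0.3], "roll": 0},
    {"xyz": [-0.4, -1.5, 0.2], "roll": 0},
    {"xyz": [-0.5, -1.9, 0.2], "roll": 0},
    {"xyz": [-0.6, -2.3, 0.1], "roll": 0},
    {"xyz": [-0.7, -2.7, 0], "roll": 0},
    {"xyz": [-0.8, -3.1, 0], "roll": 0},
    {"xyz": [-0.9, -3.3, 0], "roll": 0},
    {"xyz": [-0.9, -3.5, 0], "roll": 0}
  ]
}}

```text
time_s: 10.5
tcp_pos: [512.5, -42.3, 130.0]
tool_rot: [[-0.003, -0.915, -0.403], [-0.003, -0.403, 0.915], [-1.0, 0.004, -0.002]]
contact_force: [0.7, -0.3, -1.6]
grip_width: 60.2
```

Call:
{"api": "carry_out", "payload": {
  "series": [
    {"xyz": [-0.9, -3.5, 0], "roll": 0},
    {"xyz": [-0.9, -3.5, 0], "roll": 0},
    {"xyz": [-0.9, -3.5, 0], "roll": 0},
    {"xyz": [-0.9, -3.3, 0], "roll": 0},
    {"xyz": [-0.8, -3.0, 0], "roll": 0},
    {"xyz": [-0.7, -2.4, 0], "roll": 0},
    {"xyz": [-0.5, -1.8, 0], "roll": 0},
    {"xyz": [-0.4, -1.1, 0], "roll": 0},
    {"xyz": [-0.2, -0.5, 0], "roll": 0},
    {"xyz": [0, 0, 0], "roll": 0}
  ]
}}

```text
time_s: 11.75
tcp_pos: [440.1, -285.8, 131.9]
tool_rot: [[-0.002, -0.92, -0.391], [-0.005, -0.391, 0.92], [-1.0, 0.004, -0.004]]
contact_force: [-0.7, 1.1, -1.8]
grip_width: 60.0
```

```bash
python3 - <<'E'
from h import *
s=robot.state();print(s['joint_pos'].round(1),s['tcp_pos'],s['tool_rot'][:,2],s['contact_force'])
a=snap('side','s7');b=snap('scene','c7')
A=cv2.resize(a[90:210,250:400,::-1],(500,400));B=cv2.resize(b[130:230,80:220,::-1],(560,400))
cv2.imwrite('pics/s7c.png',np.vstack([A[:300,:],B[:300,:500]]))
E
```

```text
[ -45.1   37.   103.9   -0.4   39.  -157.8] [ 440.10828081 -285.76561184  131.88612196] [-0.39120896  0.92029321 -0.00399399] [-0.73980309  1.09952837 -1.79945785]
```

View pics/s7c.png

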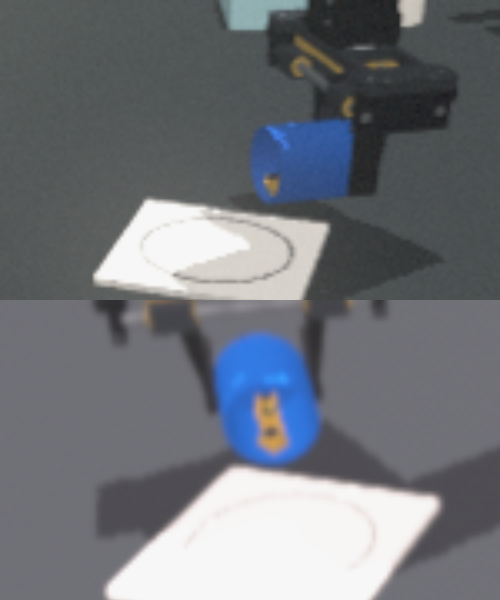

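Call:
{"api": "carry_out", "payload": {
  "series": [
    {"xyz": [0.1, 0, -0.3], "roll": 0},
    {"xyz": [0.2, 0, -0.5], "roll": 0},
    {"xyz": [0.2, 0, -0.6], "roll": 0},
    {"xyz": [0.1, -0.1, -0.6], "roll": 0},
    {"xyz": [0, 0, -0.6], "roll": 0},
    {"xyz": [0, 0, -0.5], "roll": 0},
    {"xyz": [0, 0, -0.3], "roll": 0},
    {"xyz": [0, 0, -0.2], "roll": 0},
    {"xyz": [0, 0, 0], "roll": 0},
    {"xyz": [0, 0, 0], "roll": 0}
  ]
}}

```text
time_s: 13.1
tcp_pos: [447.2, -284.3, 92.7]
tool_rot: [[-0.003, -0.919, -0.395], [-0.004, -0.395, 0.919], [-1.0, 0.004, -0.002]]
contact_force: [-0.1, -1.4, -0.8]
grip_width: 59.8
```

```bash
python3 - <<'E'
from h import *
s=robot.state();print(s['tcp_pos'],s['tool_rot'][:,2],s['contact_force'])
a=snap('side','s8');b=snap('scene','c8')
A=cv2.resize(a[90:210,250:400,::-1],(500,400));B=cv2.resize(b[130:230,80:220,::-1],(560,400))
cv2.imwrite('pics/s8c.png',np.vstack([A[:300,:],B[:300,:500]]))
E
```

```text
[ 447.24168777 -284.3378248    92.71402935] [-0.39471538  0.91880095 -0.00214027] [-0.13989858 -1.3920018  -0.80879248]
```

View pics/s8c.png

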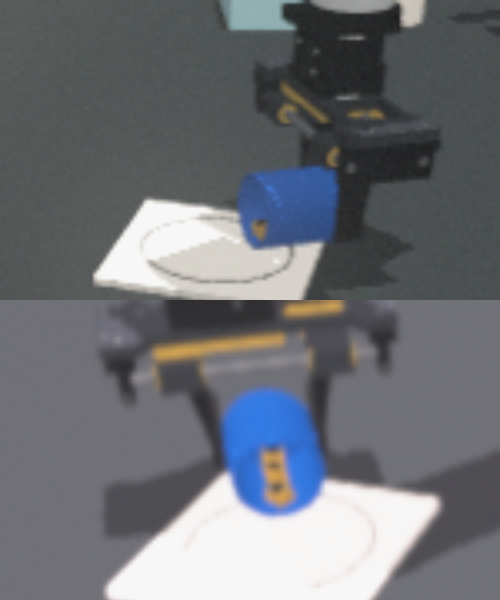

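Call:
{"api": "carry_out", "payload": {
  "series": [
    {"xyz": [0, 0, 0], "roll": 0},
    {"xyz": [0, 0, 0], "roll": 0},
    {"xyz": [0, 0, 0], "roll": 0},
    {"xyz": [0.2, 0.1, 0.3], "roll": 0},
    {"xyz": [0.2, 0.1, 0.3], "roll": 0},
    {"xyz": [0.2, 0.1, 0.3], "roll": 0},
    {"xyz": [0.1, 0.1, 0.2], "roll": 0},
    {"xyz": [0, 0, 0], "roll": 0},
    {"xyz": [0, 0, 0], "roll": 0},
    {"xyz": [0, 0, 0], "roll": 0}
  ],
  "fingers": 0,
  "force": 6
}}

```text
time_s: 14.45
tcp_pos: [455.1, -280.2, 105.2]
tool_rot: [[-0.002, -0.919, -0.395], [-0.005, -0.395, 0.919], [-1.0, 0.003, -0.004]]
contact_force: [-0.0, 0.2, -0.6]
grip_width: 61.2
```

```bash
python3 - <<'E'
from h import *
s=robot.state();print(s['tcp_pos'],s['tool_rot'][:,2],s['contact_force'],s['grip_width'])
a=snap('side','s9');b=snap('scene','c9')
A=cv2.resize(a[90:210,250:400,::-1],(500,400));B=cv2.resize(b[130:230,80:220,::-1],(560,400))
cv2.imwrite('pics/s9c.png',np.vstack([A[:300,:],B[:300,:500]]))
E
```

```text
[ 455.10846381 -280.1825709   105.2114354 ] [-0.39502082  0.91866515 -0.00359176] [-0.01051463  0.24348947 -0.56581557] 61.19724038583209
```

View pics/s9c.png

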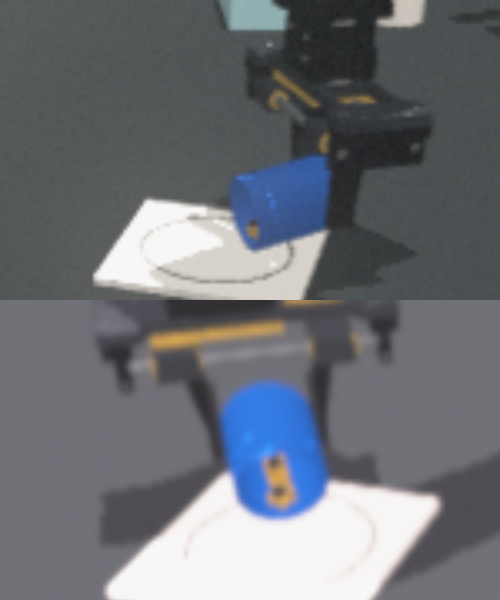

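Call:
{"api": "carry_out", "payload": {
  "series": [
    {"xyz": [2.0, 0.9, 1.8], "roll": 0},
    {"xyz": [3.3, 1.4, 1.3], "roll": 0},
    {"xyz": [2.5, 1.1, 0], "roll": 0},
    {"xyz": [0.4, 0.2, -0.3], "roll": 0},
    {"xyz": [0, 0, 0], "roll": 0},
    {"xyz": [0, 0, 0], "roll": 0},
    {"xyz": [0, 0, 0], "roll": 0},
    {"xyz": [0, 0, 0], "roll": 0},
    {"xyz": [0, 0, 0], "roll": 0},
    {"xyz": [0, 0, 0], "roll": 0}
  ]
}}

```text
time_s: 15.8
tcp_pos: [538.2, -244.2, 135.6]
tool_rot: [[-0.003, -0.92, -0.393], [-0.005, -0.393, 0.92], [-1.0, 0.004, -0.003]]
contact_force: [-0.8, 0.0, 1.1]
grip_width: 61.3
```

```bash
python3 - <<'E'
from h import *
s=robot.state();print(s['tcp_pos'],s['tool_rot'][:,2],s['contact_force'],s['grip_width'])
a=snap('side','s10');b=snap('scene','c10')
A=cv2.resize(a[90:210,250:400,::-1],(500,400));B=cv2.resize(b[130:230,80:220,::-1],(560,400))
cv2.imwrite('pics/s10c.png',np.vstack([A[:300,:],B[:300,:500]]))
E
```

```text
[ 538.2001687  -244.1539412   135.60078024] [-0.39288354  0.91958272 -0.00318512] [-0.84819895  0.03811298  1.140623  ] 61.27623590523999
```

View pics/s10c.png

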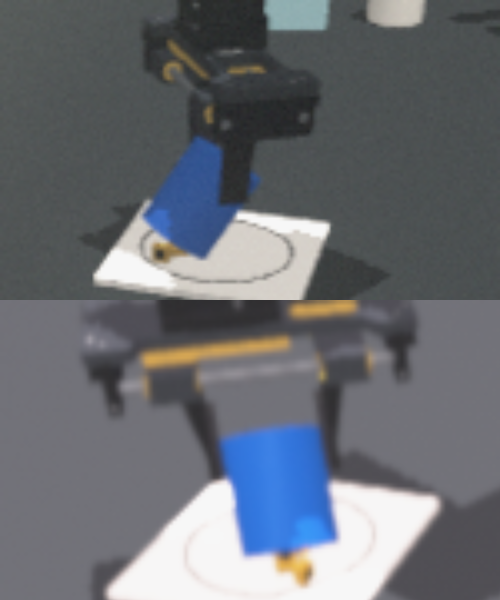

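```bash
python3 - <<'E'
import cv2,numpy as np
a=cv2.imread('pics/s10.png')[135:180,280:345];b=cv2.imread('pics/c10.png')[165:230,110:180]
cv2.imwrite('pics/z1.png',np.hstack([cv2.resize(a,(650,450),interpolation=3)[:, :],])) 
cv2.imwrite('pics/z2.png',cv2.resize(b,(560,520),interpolation=3))
E
```

```text
(no output)
```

View pics/z1.png

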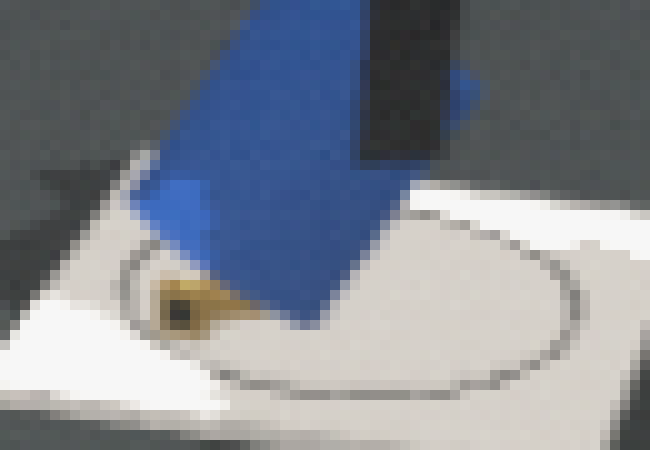

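View pics/z2.png

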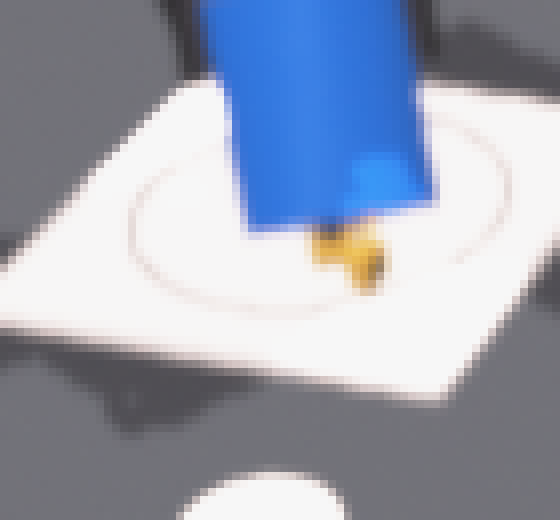

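```bash
python3 - <<'E'
from h import *
S=imaging.camera_info('scene');D=imaging.camera_info('side')
u=np.array([.92,.393]);v=np.array([-.393,.92]);T=np.array([538.2,-244.2])
for n,ci,uv,z in(('nut1 side',D,(298,165.5),16),('nut1 base',D,(298,168),8),('P side',D,(310.3,167.3),8),('nut1 sc base',S,(156.5,201),8),('nut1 sc',S,(156.5,198.5),16),('nut2 sc',S,(151.5,195.5),14),('upper rim side',D,(293.5,155.5),40)):
    p=ray(ci,*uv,z)[:2];print(n,p.round(1),'along',round((p-T)@u,1),'lat',round((p-T)@v,1))
E
```

```text
nut1 side [ 577.6 -217. ] along 47.0 lat 9.6
nut1 base [ 577.4 -218.4] along 46.3 lat 8.4
P side [ 545.4 -228.1] along 13.0 lat 12.0
nut1 sc base [ 583.  -218.3] along 51.4 lat 6.2
nut1 sc [ 583.1 -217.2] along 51.9 lat 7.2
nut2 sc [ 568.7 -235.3] along 31.5 lat -3.8
upper rim side [ 591.4 -225.9] along 56.1 lat -4.1
```

Call:
{"api": "carry_out", "payload": {
  "series": [
    {"xyz": [0.9, 0.4, 0.2], "roll": 0},
    {"xyz": [1.3, 0.5, 0.1], "roll": 0},
    {"xyz": [0.7, 0.3, -0.2], "roll": 0},
    {"xyz": [0, 0, -0.2], "roll": 0},
    {"xyz": [0, 0, 0], "roll": 0},
    {"xyz": [0, 0, 0], "roll": 0},
    {"xyz": [0, 0, 0], "roll": 0},
    {"xyz": [0, 0, 0], "roll": 0},
    {"xyz": [0, 0, 0], "roll": 0},
    {"xyz": [0, 0, 0], "roll": 0}
  ]
}}

```text
time_s: 17.15
tcp_pos: [571.1, -230.8, 135.8]
tool_rot: [[-0.001, -0.919, -0.395], [-0.006, -0.395, 0.919], [-1.0, 0.004, -0.005]]
contact_force: [-1.0, 0.3, 1.1]
grip_width: 61.2
```

```bash
cat > look.py <<'E'
from h import *
import sys
k=sys.argv[1]
s=robot.state();print(s['time_s'],s['tcp_pos'],s['tool_rot'][:,2],s['contact_force'],s['grip_width'])
a=snap('side','s'+k);b=snap('scene','c'+k)
A=cv2.resize(a[110:190,275:355,::-1],(560,560),interpolation=3)[:, :];B=cv2.resize(b[150:230,105:185,::-1],(560,560),interpolation=3)
cv2.imwrite('pics/z'+k+'.png',np.hstack([cv2.resize(A,(400,400)),cv2.resize(B,(400,400))]))
E
python3 look.py 11
```

```text
17.15 [ 571.11529257 -230.80204866  135.7960252 ] [-0.39487412  0.91872081 -0.00514777] [-0.99605972  0.29544004  1.10338013] 61.21419982136435
```

View pics/z11.png

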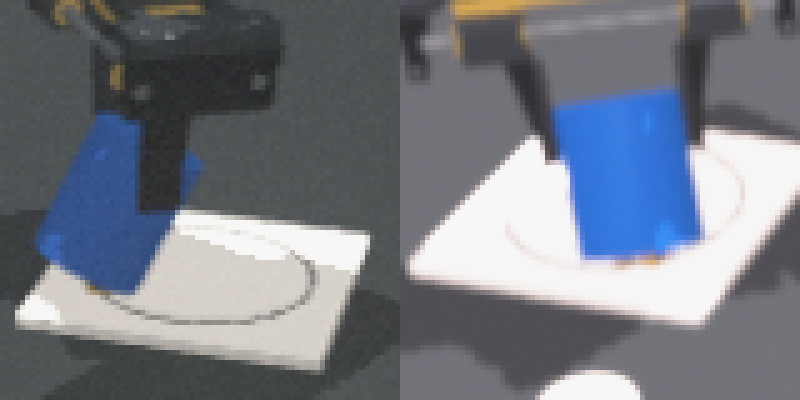

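Call:
{"api": "carry_out", "payload": {
  "series": [
    {"xyz": [0, 0, 0], "roll": 0},
    {"xyz": [0, 0, 0], "roll": 0},
    {"xyz": [0, 0, 0.1], "roll": 0},
    {"xyz": [0, 0, 0.1], "roll": 0},
    {"xyz": [0, 0, 0.1], "roll": 0},
    {"xyz": [0, 0, 0.1], "roll": 0},
    {"xyz": [0, 0, 0], "roll": 0},
    {"xyz": [0, 0, 0], "roll": 0},
    {"xyz": [0, 0, 0], "roll": 0},
    {"xyz": [0, 0, 0], "roll": 0}
  ],
  "fingers": 0,
  "force": 3
}}

```text
time_s: 18.5
tcp_pos: [570.6, -230.3, 138.7]
tool_rot: [[-0.003, -0.919, -0.395], [-0.005, -0.395, 0.919], [-1.0, 0.004, -0.003]]
contact_force: [0.2, 0.4, -0.3]
grip_width: 61.5
```

```bash
python3 look.py 12
```

```text
18.5 [ 570.63287263 -230.28184112  138.67767721] [-0.39475972  0.91877864 -0.00325264] [ 0.18274618  0.37072947 -0.29858508] 61.516891253648474
```

View pics/z12.png

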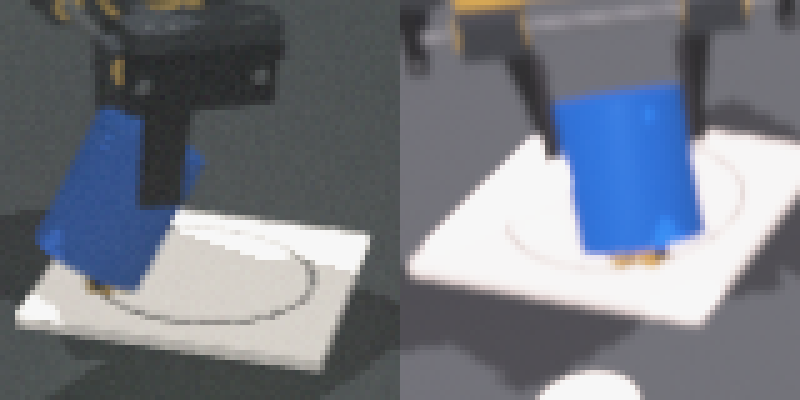

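```bash
python3 - <<'E'
from h import *
a=cv2.imread('pics/s12.png')[140:185,275:320];b=cv2.imread('pics/c12.png')[180:215,135:170]
cv2.imwrite('pics/q.png',np.hstack([cv2.resize(a,(400,400),interpolation=3),cv2.resize(b,(400,400),interpolation=3)]))
S=imaging.camera_info('scene');D=imaging.camera_info('side')
u=np.array([.92,.393]);v=np.array([-.393,.92]);T=np.array([537,-249])
for n,ci,uv,z in(('nut side',D,(294,167.6),12),('P side',D,(302.5,167.5),8),('nuts sc',S,(149,202.5),12),('nuts sc',S,(156,202),12),('rimfront sc L',S,(142,200),30),('rimfront side',D,(283,158),30)):
    p=ray(ci,*uv,z)[:2];print(n,p.round(1),'along',round((p-T)@u,1),'lat',round((p-T)@v,1))
E
```

```text
nut side [ 587.5 -210.7] along 61.5 lat 15.4
P side [ 565.9 -223.4] along 36.6 lat 12.2
nuts sc [ 597.  -232.7] along 61.6 lat -8.6
nuts sc [ 592.8 -216. ] along 64.3 lat 8.5
rimfront sc L [ 612.8 -242.3] along 72.4 lat -23.7
rimfront side [ 619.4 -227.4] along 84.3 lat -12.6
```

View pics/q.png

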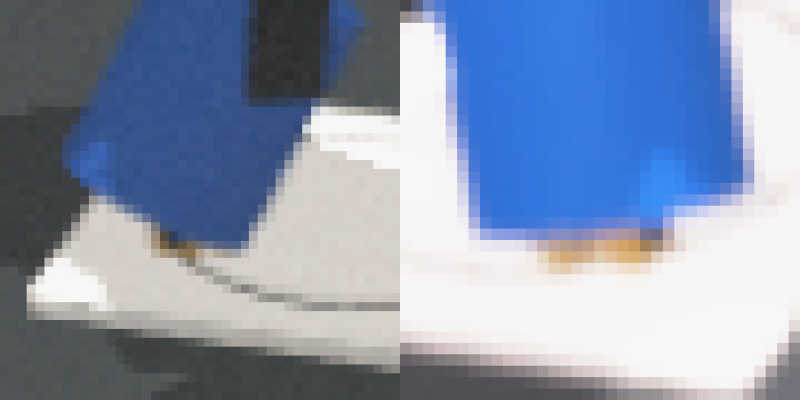

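Call:
{"api": "carry_out", "payload": {
  "series": [
    {"xyz": [-0.2, -0.1, 0], "roll": 0},
    {"xyz": [-0.2, -0.1, 0], "roll": 0},
    {"xyz": [0, 0, -0.1], "roll": 0},
    {"xyz": [0, 0, -0.1], "roll": 0},
    {"xyz": [0, 0, 0], "roll": 0},
    {"xyz": [0, 0, 0], "roll": 0},
    {"xyz": [0, 0, 0], "roll": 0},
    {"xyz": [0, 0, 0], "roll": 0},
    {"xyz": [0, 0, 0], "roll": 0},
    {"xyz": [0, 0, 0], "roll": 0}
  ]
}}

```text
time_s: 19.85
tcp_pos: [566.4, -232.4, 136.6]
tool_rot: [[-0.003, -0.919, -0.395], [-0.005, -0.395, 0.919], [-1.0, 0.004, -0.003]]
contact_force: [0.4, -0.3, -0.5]
grip_width: 61.5
```

Call:
{"api": "carry_out", "payload": {
  "series": [
    {"xyz": [0, 0, 0], "roll": 0},
    {"xyz": [0, 0, 0], "roll": 0},
    {"xyz": [0, 0, 0], "roll": 0},
    {"xyz": [0, 0, 0], "roll": 0},
    {"xyz": [0, 0, 0], "roll": 0},
    {"xyz": [0, 0, 0], "roll": 0},
    {"xyz": [0, 0, 0], "roll": 0},
    {"xyz": [0, 0, 0], "roll": 0},
    {"xyz": [0, 0, 0], "roll": 0},
    {"xyz": [0, 0, 0], "roll": 0}
  ],
  "fingers": 0.85
}}

```text
time_s: 21.1
tcp_pos: [566.8, -232.6, 137.0]
tool_rot: [[-0.002, -0.919, -0.395], [-0.005, -0.395, 0.919], [-1.0, 0.003, -0.004]]
contact_force: [0.2, 0.2, -0.2]
grip_width: 74.1
```

```bash
python3 look.py 13
```

```text
21.1 [ 566.77005023 -232.5868443   137.04820189] [-0.39465268  0.9188206  -0.00423949] [ 0.22192798  0.2042818  -0.18204002] 74.09621913232722
```

View pics/z13.png

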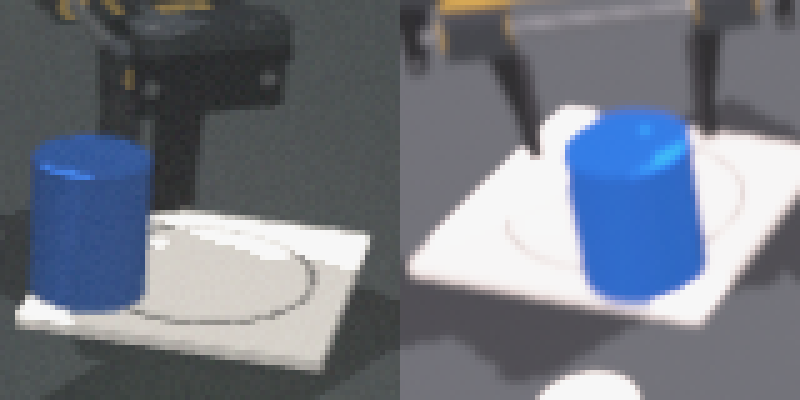

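```bash
cat > vfit.py <<'E'
from h import *
from scipy.optimize import minimize
import sys
def vfit(k,zb,p0,boxS,boxD,occl=0):
    S=imaging.camera_info('scene');D=imaging.camera_info('side');out=[]
    t=np.linspace(0,2*np.pi,60)
    for n,ci,f,box in(('scene',S,'c',boxS),('side',D,'s',boxD)):
        im=cv2.imread(f'pics/{f}{k}.png').astype(int);B,G,R=im[...,0],im[...,1],im[...,2]
        m=((B>R+45)&(B>G+20)).astype(float);o=np.zeros_like(m);x0,y0,x1,y1=box;o[y0:y1,x0:x1]=m[y0:y1,x0:x1]
        def cost(p):
            P=np.array([[p[0]+31*np.cos(q),p[1]+31*np.sin(q),z] for z in(zb,zb+76) for q in t])
            h=cv2.convexHull(np.array([proj(ci,q) for q in P],np.float32))
            mm=np.zeros((384,512),np.uint8);cv2.fillPoly(mm,[np.round(h*16).astype(np.int32)],255,shift=4,lineType=cv2.LINE_AA)
            return abs(mm/255.-o).sum()
        r=minimize(cost,p0,method='Nelder-Mead',options=dict(initial_simplex=[[p0[0]-8,p0[1]-8],[p0[0]+12,p0[1]],[p0[0],p0[1]+12]]))
        print(n,r.x.round(1),'resid',round(r.fun,1),'of',o.sum());out.append(r.x)
    return out
if __name__=='__main__':
    vfit(13,8,(590,-225),(130,165,175,215),(275,130,310,180))
E
python3 vfit.py
```

```text
scene [ 590.1 -223.1] resid 116.8 of 899.0
side [ 594.  -226.5] resid 89.1 of 778.0
```

Call:
{"api": "carry_out", "payload": {
  "series": [
    {"xyz": [0.8, 0.2, 0], "roll": 0},
    {"xyz": [1.0, 0.3, 0], "roll": 0},
    {"xyz": [0.6, 0.2, 0], "roll": 0},
    {"xyz": [0, 0, -0.8], "roll": 0},
    {"xyz": [0, 0, -1.0], "roll": 0},
    {"xyz": [0, 0, -0.8], "roll": 0},
    {"xyz": [0, 0, -0.5], "roll": 0},
    {"xyz": [0, 0, 0], "roll": 0},
    {"xyz": [0, 0, 0], "roll": 0},
    {"xyz": [0, 0, 0], "roll": 0}
  ],
  "fingers": 1
}}

```text
time_s: 22.45
tcp_pos: [592.1, -224.9, 103.0]
tool_rot: [[-0.003, -0.919, -0.395], [-0.004, -0.395, 0.919], [-1.0, 0.004, -0.003]]
contact_force: [-0.2, 0.8, -0.8]
grip_width: 87.2
```

Call:
{"api": "carry_out", "payload": {
  "series": [
    {"xyz": [0, 0, 0], "roll": 0},
    {"xyz": [0, 0, 0], "roll": 0},
    {"xyz": [0, 0, 0], "roll": 0},
    {"xyz": [0, 0, 0], "roll": 0},
    {"xyz": [0, 0, 0], "roll": 0},
    {"xyz": [0, 0, 0], "roll": 0},
    {"xyz": [0, 0, 0], "roll": 0},
    {"xyz": [0, 0, 0], "roll": 0},
    {"xyz": [0, 0, 0], "roll": 0},
    {"xyz": [0, 0, 0], "roll": 0}
  ],
  "fingers": 0,
  "force": 8
}}

```text
time_s: 23.7
tcp_pos: [592.3, -224.9, 103.7]
tool_rot: [[-0.002, -0.919, -0.395], [-0.005, -0.395, 0.919], [-1.0, 0.004, -0.004]]
contact_force: [0.5, 0.5, 1.1]
grip_width: 61.4
```

```bash
python3 look.py 14
```

```text
23.7 [ 592.27309177 -224.85576922  103.73462727] [-0.39458973  0.91885022 -0.00363554] [0.46212374 0.47398293 1.0728645 ] 61.37456621240503
```

View pics/z14.png

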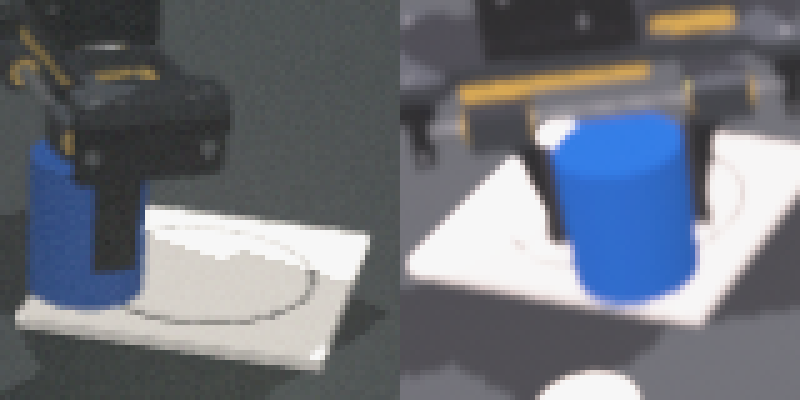

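Call:
{"api": "carry_out", "payload": {
  "series": [
    {"xyz": [-0.4, -0.2, -0.05], "roll": 0},
    {"xyz": [-0.5, -0.2, 0], "roll": 0},
    {"xyz": [-0.5, -0.2, -0.02], "roll": 0},
    {"xyz": [-0.5, -0.2, 0], "roll": 0},
    {"xyz": [-0.5, -0.2, -0.02], "roll": 0},
    {"xyz": [-0.4, -0.2, 0], "roll": 0},
    {"xyz": [0, 0, 0], "roll": 0},
    {"xyz": [0, 0, 0], "roll": 0},
    {"xyz": [0, 0, 0], "roll": 0},
    {"xyz": [0, 0, 0], "roll": 0}
  ]
}}

```text
time_s: 25.05
tcp_pos: [563.5, -238.4, 103.7]
tool_rot: [[0.001, -0.919, -0.394], [-0.006, -0.394, 0.919], [-1.0, 0.001, -0.006]]
contact_force: [1.0, -0.1, 1.3]
grip_width: 61.6
```

```bash
python3 look.py 15
```

```text
25.05 [ 563.48841049 -238.39255079  103.73324849] [-0.39405801  0.91906288 -0.00645838] [ 0.96647528 -0.10638623  1.32630267] 61.63336246842132
```

View pics/z15.png

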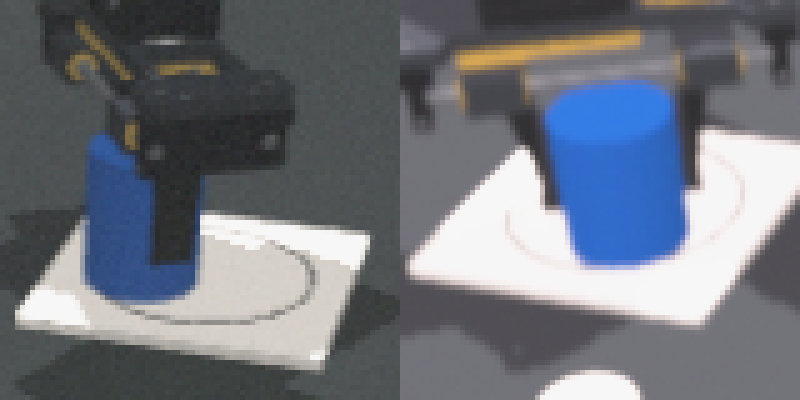

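Call:
{"api": "carry_out", "payload": {
  "series": [
    {"xyz": [-0.4, -0.1, -0.05], "roll": 0},
    {"xyz": [-0.5, -0.2, 0], "roll": 0},
    {"xyz": [-0.5, -0.2, -0.02], "roll": 0},
    {"xyz": [-0.5, -0.2, 0], "roll": 0},
    {"xyz": [-0.4, -0.2, -0.02], "roll": 0},
    {"xyz": [-0.2, 0, 0], "roll": 0},
    {"xyz": [0, 0, 0], "roll": 0},
    {"xyz": [0, 0, 0], "roll": 0},
    {"xyz": [0, 0, 0], "roll": 0},
    {"xyz": [0, 0, 0], "roll": 0}
  ]
}}

```text
time_s: 26.4
tcp_pos: [539.2, -248.2, 104.2]
tool_rot: [[0.007, -0.919, -0.393], [-0.008, -0.393, 0.919], [-1.0, -0.004, -0.01]]
contact_force: [0.6, 0.9, 2.6]
grip_width: 61.4
```

```bash
python3 look.py 16
```

```text
26.4 [ 539.19522539 -248.24209976  104.19005074] [-0.39315085  0.91941627 -0.01030176] [0.55092625 0.88982963 2.57517735] 61.37848594802606
```

View pics/z16.png

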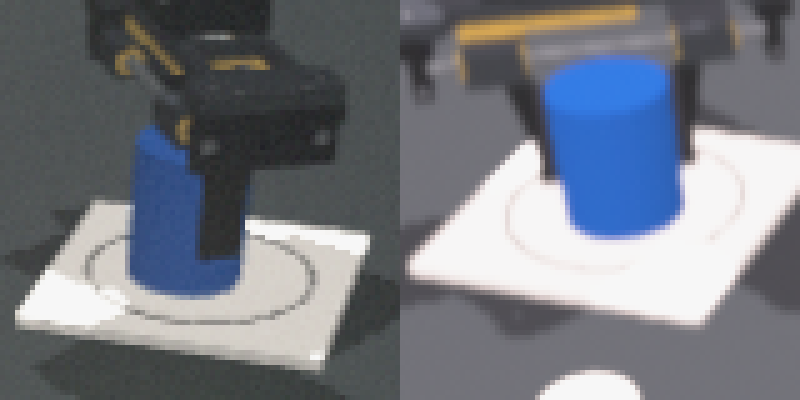

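Call:
{"api": "carry_out", "payload": {
  "series": [
    {"xyz": [0, 0, -0.1], "roll": 0},
    {"xyz": [0, 0, -0.05], "roll": 0},
    {"xyz": [0, 0, 0], "roll": 0},
    {"xyz": [0, 0, 0], "roll": 0},
    {"xyz": [0, 0, 0], "roll": 0},
    {"xyz": [0, 0, 0], "roll": 0},
    {"xyz": [0, 0, 0], "roll": 0},
    {"xyz": [0, 0, 0], "roll": 0},
    {"xyz": [0, 0, 0], "roll": 0},
    {"xyz": [0, 0, 0], "roll": 0}
  ]
}}

```text
time_s: 27.75
tcp_pos: [539.5, -248.2, 104.0]
tool_rot: [[0.008, -0.919, -0.393], [-0.008, -0.394, 0.919], [-1.0, -0.004, -0.011]]
contact_force: [2.0, 0.0, 2.7]
grip_width: 61.2
```

```bash
python3 look.py 17; python3 -c "
from vfit import *
vfit(17,8,(538,-248),(130,155,180,205),(295,130,330,175))"
```

```text
27.75 [ 539.46488516 -248.15735721  104.01954717] [-0.39349826  0.91926384 -0.01063514] [1.99900602 0.02997042 2.73815342] 61.225889446582265
scene [ 538.  -251.2] resid 68.7 of 871.0
side [ 544.7 -256. ] resid 409.0 of 439.0
```

View pics/z17.png

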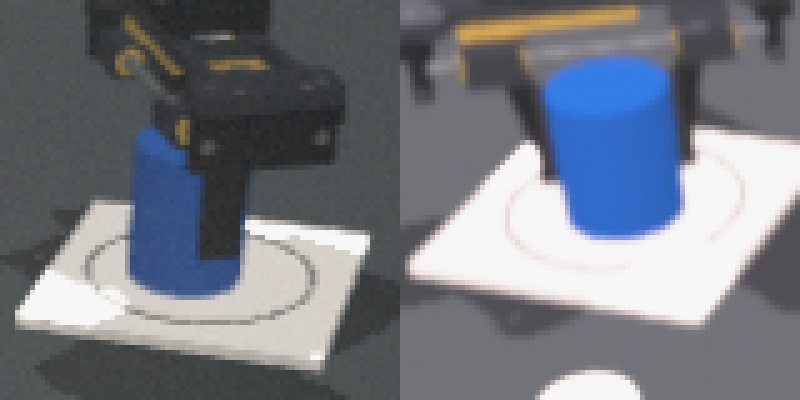

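Call:
{"api": "carry_out", "payload": {
  "series": [
    {"xyz": [0, 0, 0], "roll": 0},
    {"xyz": [0, 0, 0], "roll": 0},
    {"xyz": [0, 0, 0], "roll": 0},
    {"xyz": [0, 0, 0], "roll": 0},
    {"xyz": [0, 0, 0], "roll": 0},
    {"xyz": [0, 0, 0], "roll": 0},
    {"xyz": [0, 0, 0], "roll": 0},
    {"xyz": [0, 0, 0], "roll": 0},
    {"xyz": [0, 0, 0], "roll": 0},
    {"xyz": [0, 0, 0], "roll": 0}
  ],
  "fingers": 0.85
}}

```text
time_s: 29.1
tcp_pos: [537.2, -247.2, 102.1]
tool_rot: [[0.002, -0.919, -0.394], [-0.005, -0.394, 0.919], [-1.0, 0.0, -0.005]]
contact_force: [0.1, 0.0, -0.7]
grip_width: 73.8
```

```bash
python3 look.py 18
```

```text
29.1 [ 537.18634888 -247.20075117  102.08740987] [-0.39379921  0.91918041 -0.00543704] [ 0.0693426   0.01548543 -0.65039307] 73.84626916383068
```

View pics/z18.png

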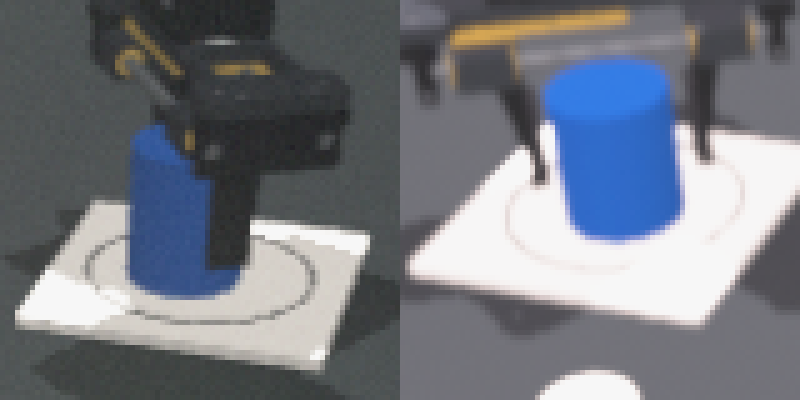

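Call:
{"api": "carry_out", "payload": {
  "series": [
    {"xyz": [0, 0, 0], "roll": 0},
    {"xyz": [0, 0, 0], "roll": 0},
    {"xyz": [0, 0, 0], "roll": 0},
    {"xyz": [0, 0, 0], "roll": 0},
    {"xyz": [0, 0, 0], "roll": 0},
    {"xyz": [0, 0, 0], "roll": 0},
    {"xyz": [0, 0, 0.1], "roll": 0},
    {"xyz": [0, 0, 0.2], "roll": 0},
    {"xyz": [0, 0, 0.3], "roll": 0},
    {"xyz": [0, 0, 0.3], "roll": 0}
  ],
  "fingers": 0,
  "force": 25
}}

```text
time_s: 30.45
tcp_pos: [537.0, -247.1, 111.2]
tool_rot: [[0.001, -0.919, -0.394], [-0.005, -0.394, 0.919], [-1.0, 0.001, -0.005]]
contact_force: [0.5, -0.7, -0.8]
grip_width: 60.6
```

Call:
{"api": "carry_out", "payload": {
  "series": [
    {"xyz": [0, 0, 0.5], "roll": 0},
    {"xyz": [0, 0, 0.8], "roll": 0},
    {"xyz": [0, 0, 1.0], "roll": 0},
    {"xyz": [0, 0, 1.2], "roll": 0},
    {"xyz": [0, 0, 1.2], "roll": 0},
    {"xyz": [0, 0, 1.2], "roll": 0},
    {"xyz": [0, 0, 1.0], "roll": 0},
    {"xyz": [0, 0, 0.5], "roll": 0},
    {"xyz": [0, 0, 0], "roll": 0},
    {"xyz": [0, 0, 0], "roll": 0}
  ]
}}

```text
time_s: 31.7
tcp_pos: [537.1, -247.1, 191.9]
tool_rot: [[0.003, -0.919, -0.394], [-0.006, -0.394, 0.919], [-1.0, -0.0, -0.007]]
contact_force: [-0.3, 0.8, -1.3]
grip_width: 60.9
```

```bash
python3 look.py 19
```

```text
31.7 [ 537.08772061 -247.11990153  191.90936626] [-0.39391508  0.9191225  -0.00668925] [-0.31339942  0.75565332 -1.34863895] 60.89068822299015
```

View pics/z19.png

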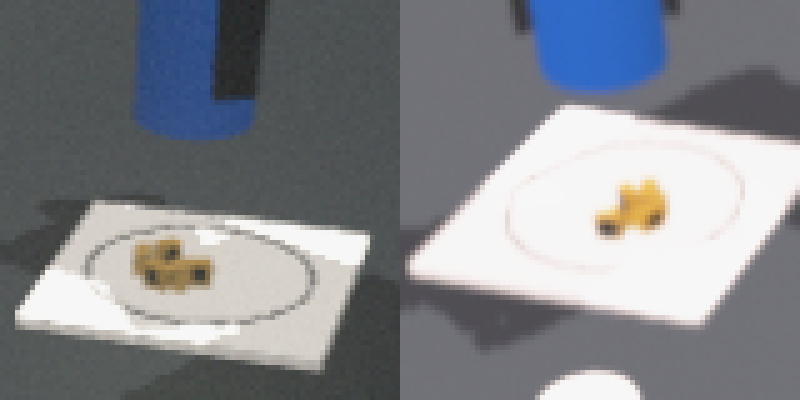

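```bash
python3 - <<'E'
import cv2,numpy as np
a=cv2.imread('pics/s19.png')[150:175,295:325];b=cv2.imread('pics/c19.png')[180:202,138:164]
cv2.imwrite('pics/q2.png',np.hstack([cv2.resize(a,(400,333),interpolation=3),cv2.resize(b,(400,333),interpolation=3)]))
E
```

Call:
{"api": "carry_out", "payload": {
  "series": [
    {"xyz": [0, 0.8, 0], "roll": 0},
    {"xyz": [0, 1.6, 0], "roll": 0},
    {"xyz": [-0.1, 2.4, 0], "roll": 0},
    {"xyz": [-0.1, 3.2, 0], "roll": 0},
    {"xyz": [-0.1, 3.8, 0], "roll": 0},
    {"xyz": [-0.1, 4.0, 0], "roll": 0},
    {"xyz": [-0.1, 4.0, 0], "roll": 0},
    {"xyz": [-0.1, 3.2, 0], "roll": 0},
    {"xyz": [0, 2.0, 0], "roll": 0},
    {"xyz": [0, 1.0, 0], "roll": 0}
  ]
}}

```text
time_s: 33.05
tcp_pos: [524.5, 33.8, 191.0]
tool_rot: [[-0.002, -0.917, -0.398], [-0.001, -0.398, 0.917], [-1.0, 0.003, -0.0]]
contact_force: [0.4, -0.0, -0.5]
grip_width: 61.1
```

View pics/q2.png

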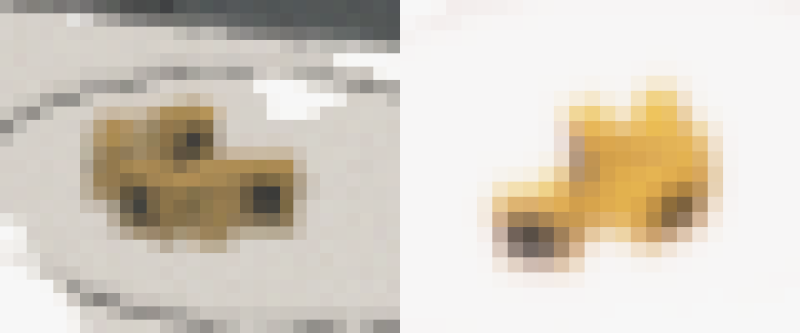

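```bash
python3 - <<'E'
from h import *
s=robot.state();print(s['time_s'],s['tcp_pos'],s['contact_force'],s['grip_width'])
a=snap('side','s20');b=snap('scene','c20')
cv2.imwrite('pics/z20.png',np.hstack([cv2.resize(a[90:240,240:390,::-1],(400,400)),cv2.resize(b[100:250,180:330,::-1],(400,400))]))
ci=imaging.camera_info('wrist');im=imaging.get_image('wrist').astype(int)
m=((im[...,1]>im[...,0]+60)&(im[...,1]>im[...,2]+30)).astype(np.uint8);m[250:]=0
n,u,v=m.sum(),*np.argwhere(m).mean(0)[::-1] if m.sum() else (0,0);print(n,u,v);cv2.imwrite('pics/w20.png',im[...,::-1])
E
```

```text
File "<stdin>", line 7
    n,u,v=m.sum(),*np.argwhere(m).mean(0)[::-1] if m.sum() else (0,0);print(n,u,v);cv2.imwrite('pics/w20.png',im[...,::-1])
                                                ^^
SyntaxError: invalid syntax
```

Call:
{"api": "carry_out", "payload": {
  "series": [
    {"xyz": [0.2, -0.6, 0], "roll": 0},
    {"xyz": [0.2, -0.6, -0.8], "roll": 0},
    {"xyz": [0.1, -0.2, -1.3], "roll": 0},
    {"xyz": [0, 0, -1.3], "roll": 0},
    {"xyz": [0, 0, -1.3], "roll": 0},
    {"xyz": [0, 0, -1.2], "roll": 0},
    {"xyz": [0, 0, -0.8], "roll": 0},
    {"xyz": [0, 0, -0.4], "roll": 0},
    {"xyz": [0, 0, 0], "roll": 0},
    {"xyz": [0, 0, 0], "roll": 0}
  ]
}}

```text
time_s: 34.3
tcp_pos: [529.3, 17.5, 113.8]
tool_rot: [[-0.004, -0.918, -0.397], [-0.002, -0.397, 0.918], [-1.0, 0.005, 0.0]]
contact_force: [-0.6, -1.2, -1.1]
grip_width: 60.6
```

```bash
python3 - <<'E'
from h import *
s=robot.state();print(s['time_s'],s['tcp_pos'],s['contact_force'],s['grip_width'])
a=snap('side','s20');b=snap('scene','c20')
cv2.imwrite('pics/z20.png',np.hstack([cv2.resize(a[150:250,260:360,::-1],(400,400),interpolation=3),cv2.resize(b[130:230,200:300,::-1],(400,400),interpolation=3)]))
E
```

```text
34.3 [529.31784675  17.4887714  113.82578826] [-0.55015772 -1.22670924 -1.08908848] 60.641648282638904
```

View pics/z20.png

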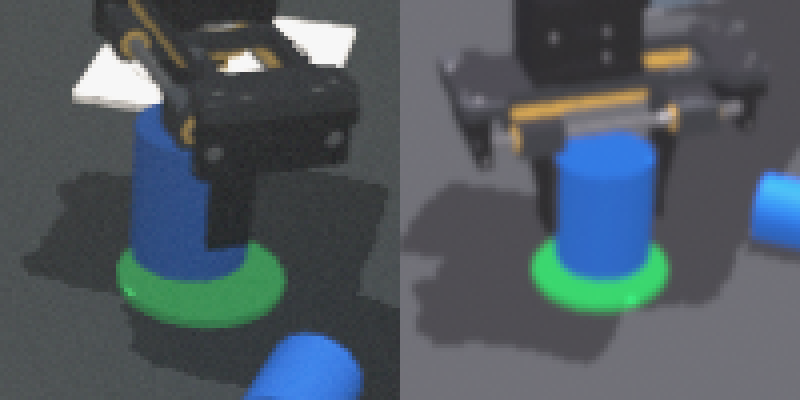

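Call:
{"api": "carry_out", "payload": {
  "series": [
    {"xyz": [-0.3, 0, 0], "roll": 0},
    {"xyz": [-0.2, -0.1, -0.2], "roll": 0},
    {"xyz": [0, 0, -0.3], "roll": 0},
    {"xyz": [0, 0, -0.3], "roll": 0},
    {"xyz": [0, 0, -0.2], "roll": 0},
    {"xyz": [0, 0, -0.1], "roll": 0},
    {"xyz": [0, 0, 0], "roll": 0},
    {"xyz": [0, 0, 0], "roll": 0},
    {"xyz": [0, 0, 0], "roll": 0},
    {"xyz": [0, 0, 0], "roll": 0}
  ]
}}

```text
time_s: 35.65
tcp_pos: [524.4, 16.4, 102.8]
tool_rot: [[-0.003, -0.918, -0.397], [-0.002, -0.397, 0.918], [-1.0, 0.003, -0.001]]
contact_force: [-0.4, 0.4, -0.7]
grip_width: 60.5
```

```bash
python3 - <<'E'
from h import *
s=robot.state();print(s['time_s'],s['tcp_pos'],s['contact_force'],s['grip_width'])
a=snap('side','s21');b=snap('scene','c21')
cv2.imwrite('pics/z21.png',np.hstack([cv2.resize(a[150:250,260:360,::-1],(400,400),interpolation=3),cv2.resize(b[130:230,200:300,::-1],(400,400),interpolation=3)]))
E
```

```text
35.65 [524.39089683  16.36445293 102.82854493] [-0.36341638  0.44696573 -0.69257695] 60.515283721991636
```

View pics/z21.png

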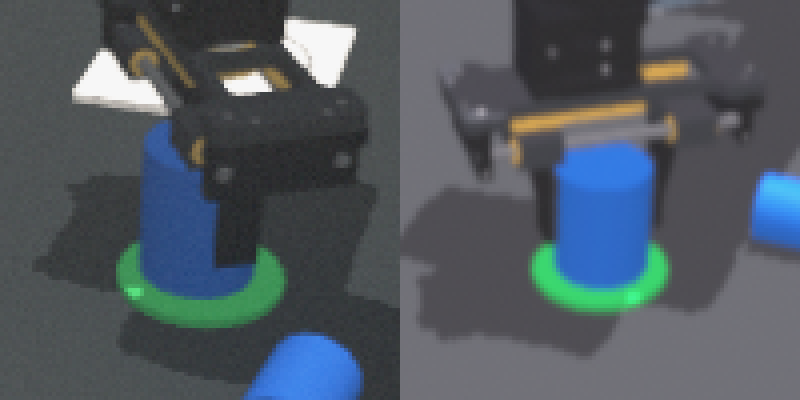

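Call:
{"api": "carry_out", "payload": {
  "series": [
    {"xyz": [0, 0, -0.1], "roll": 0},
    {"xyz": [0, 0, 0], "roll": 0},
    {"xyz": [0, 0, -0.1], "roll": 0},
    {"xyz": [0, 0, 0], "roll": 0},
    {"xyz": [0, 0, -0.05], "roll": 0},
    {"xyz": [0, 0, 0], "roll": 0},
    {"xyz": [0, 0, 0], "roll": 0},
    {"xyz": [0, 0, 0], "roll": 0},
    {"xyz": [0, 0, 0], "roll": 0},
    {"xyz": [0, 0, 0], "roll": 0}
  ]
}}

```text
time_s: 37.0
tcp_pos: [524.4, 16.4, 100.2]
tool_rot: [[-0.002, -0.918, -0.397], [-0.002, -0.397, 0.918], [-1.0, 0.003, -0.001]]
contact_force: [0.3, -0.2, -1.0]
grip_width: 60.7
```

Call:
{"api": "carry_out", "payload": {
  "series": [
    {"xyz": [0, 0, -0.05], "roll": 0},
    {"xyz": [0, 0, 0], "roll": 0},
    {"xyz": [0, 0, -0.05], "roll": 0},
    {"xyz": [0, 0, 0], "roll": 0},
    {"xyz": [0, 0, 0], "roll": 0},
    {"xyz": [0, 0, 0], "roll": 0},
    {"xyz": [0, 0, 0], "roll": 0},
    {"xyz": [0, 0, 0], "roll": 0},
    {"xyz": [0, 0, 0], "roll": 0},
    {"xyz": [0, 0, 0], "roll": 0}
  ]
}}

```text
time_s: 38.25
tcp_pos: [524.4, 16.3, 100.0]
tool_rot: [[-0.002, -0.918, -0.397], [-0.002, -0.397, 0.918], [-1.0, 0.003, -0.001]]
contact_force: [-0.7, -0.2, 1.7]
grip_width: 60.9
```

Contact (z stopped, force turned upward at 1.7 N). Release, then rise clear.

Call:
{"api": "carry_out", "payload": {
  "series": [
    {"xyz": [0, 0, 0], "roll": 0},
    {"xyz": [0, 0, 0], "roll": 0},
    {"xyz": [0, 0, 0], "roll": 0},
    {"xyz": [0, 0, 0], "roll": 0},
    {"xyz": [0, 0, 0], "roll": 0},
    {"xyz": [0, 0, 0], "roll": 0},
    {"xyz": [0, 0, 0], "roll": 0},
    {"xyz": [0, 0, 0], "roll": 0},
    {"xyz": [0, 0, 0], "roll": 0},
    {"xyz": [0, 0, 0], "roll": 0}
  ],
  "fingers": 1
}}

```text
time_s: 39.5
tcp_pos: [524.7, 16.3, 99.6]
tool_rot: [[-0.002, -0.918, -0.397], [-0.002, -0.397, 0.918], [-1.0, 0.002, -0.001]]
contact_force: [0.8, -0.8, -0.1]
grip_width: 87.0
```

Call:
{"api": "carry_out", "payload": {
  "series": [
    {"xyz": [0, 0, 0.5], "roll": 0},
    {"xyz": [0, 0, 1.0], "roll": 0},
    {"xyz": [0, 0, 2.0], "roll": 0},
    {"xyz": [0, 0, 2.5], "roll": 0},
    {"xyz": [0, 0, 2.5], "roll": 0},
    {"xyz": [0, 0, 2.5], "roll": 0},
    {"xyz": [0, 0, 2.0], "roll": 0},
    {"xyz": [0, 0, 1.0], "roll": 0},
    {"xyz": [0, 0, 0], "roll": 0},
    {"xyz": [0, 0, 0], "roll": 0}
  ]
}}

```text
time_s: 40.75
tcp_pos: [523.4, 16.5, 248.2]
tool_rot: [[0.001, -0.918, -0.397], [-0.003, -0.397, 0.918], [-1.0, 0.0, -0.003]]
contact_force: [0.2, -0.1, 0.8]
grip_width: 87.0
```

```bash
python3 - <<'E'
from h import *
s=robot.state();print(s['time_s'],s['tcp_pos'],s['contact_force'],s['grip_width'])
a=snap('side','s22');b=snap('scene','c22')
A=cv2.resize(a[130:250,240:400,::-1],(400,300),interpolation=3);B=cv2.resize(b[145:235,100:280,::-1],(400,200),interpolation=3)
cv2.imwrite('pics/z22.png',np.vstack([cv2.resize(A,(600,450)),]));cv2.imwrite('pics/z22b.png',cv2.resize(b[120:270,90:340,::-1],(800,480),interpolation=3))
from vfit import vfit
vfit(22,6,(525,17),(225,150,275,205),(285,170,335,230))
E
```

```text
40.75 [523.43128609  16.52662525 248.15736993] [ 0.24561051 -0.10851283  0.8488658 ] 87.00418743526818
scene [526.9  16.3] resid 56.3 of 851.0
side [531.   18.2] resid 145.7 of 1210.0
```

View pics/z22.png

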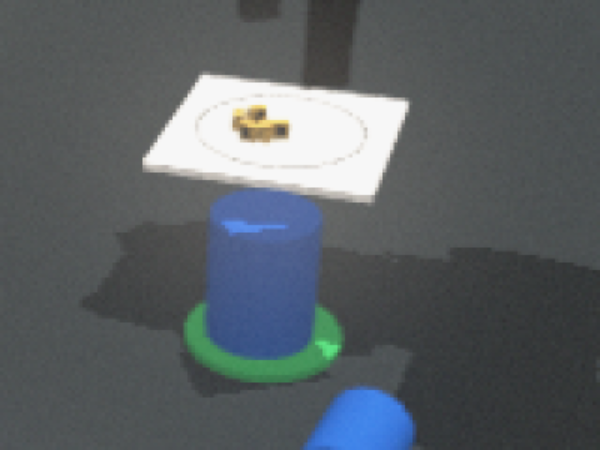

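View pics/z22b.png

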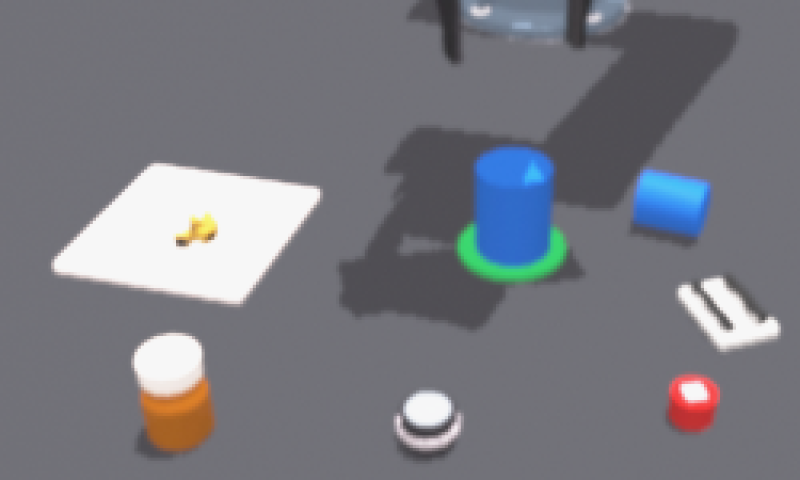

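```bash
python3 -c "
from station import robot
print(robot.job_done())"
```

```text
the job is handed in; nothing more can be done
None
```

The job is handed in. The cup stands mouth down on the green disc, let go, and the nuts lie in one heap inside the black ring. No verdict was reported.

**What I did:** I gripped the middle-sized blue cup near its closed end and carried it level to the plate at 55 N grip. There I loosened the grip so it could pivot mouth down on its rim.

- **Turning over:** The swing stalled at about 60–65° and some nuts slid out ahead of the rim. I moved the cup forward over them and let go. It then tipped flat, trapping them, though about 60 mm off the ring's centre.
- **Plate and disc:** I slid the cup back to the ring's centre with the nuts under it. Measured forces while sliding and pressing were under 3 N. Then I lifted it straight up to about 90 mm above the plate and set it on the disc with about 2 N.

**Last checks, about 41 s in:**
- **Nuts:** They form a single heap inside the ring, and no loose nut shows elsewhere. I could not count all six separately in the pictures.
- **Cup:** It looks upright, with its axis about 5 mm from the disc's centre. The gripper is open and clear of it.
- **Bystanders:** The jar, specimen and loupe look to be where they started. I checked that by eye only.
- **Disagreements:** The scene and side cameras differ by about 4–8 mm in absolute position, so I used their average.
- **Failed check:** One fit of the cup in the side view, while it stood on the plate, failed because the gripper blocked the view.

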